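Clear the bench mill and press its keyed beater home in the drive hub

ROBOT

A 7-joint arm with a two-finger parallel gripper is mounted at the origin on the work surface. World frame = base frame: x ahead of the robot, y to its left, z up, the work surface at z = 0. Lengths are in m, angles in degrees, forces in N, time in s.
With the tool pointing down it reaches from about 0.425 to 0.875 m from the base axis. Payload 4.7 kg.
Tool frame: the origin (TCP) lies between the finger pads; the fingertips stand env.finger_overhang ahead of it and the grasp point (between the pads) lies 5 mm behind it (env.finger_overhang is the distance from the TCP to the fingertips, in m); z points along the fingers, y is the line along which they close (so a half turn about z gives the same grasp; the last joint's range is limited). The gripper opens to 87 mm and grips with 3 to 60 N. Pads are 19 mm wide; open, the fingers measure 117 mm over their backs; the gripper's body (75 mm by 190 mm) begins 51 mm behind the grasp point.
Start: joints at [-75.682, 18.392, -4.016, 83.108, 1.295, 78.541, -3.26], TCP at [0.152, 0.632, 0.202] pointing down, gripper open.
Joint ranges: [-163.93, 163.93], [-17.29, 119.83], [-79.2, 71.16], [3.27, 140.29], [-89.18, 269.18], [5.43, 117.66], [-154.24, 154.24]. Speed limits (degrees/s): [147.25, 147.25, 180, 180, 180, 180, 180].

INTERFACE

Orientations are given as [roll, pitch, yaw] about the fixed x, y, z axes, in that order (R = Rz(yaw) Ry(pitch) Rx(roll)).
In Python, from cell import telemetry, eyes, env, models gives the robot as it stands. The module is installed in compiled form; this text tells all that it offers.
- The arm moves only by the tool drive_tool, never from a script. Its arguments are lists of equal length, an entry for each row: "angular": the turn, a rotation vector about the tool's x, y, z in rad, a list of three; "delta_pos": the shift along the tool's x, y, z in cm, a list of three; "gripper": the finger opening in cm, from 0 to 8.7. A call has 1 to 20 rows; each row shifts and turns the commanded pose from where the row before left it, along the tool's axes as they then stand; what a row does not reach is not made up. A row lasts 1/10 s, in which the tool goes at most 50 mm and 8.59 degrees, less where a joint would pass 70% of its speed; a pose out of reach is approached as far as the arm can. A call with a gripper value outside its range is refused whole. The fingers move at their own pace and stop on an object; "squeeze" is the grip in N (left out, the last holds). Time passes only in rows, so rows that do not move let the fingers close. It gives the time, the measured TCP pose, the force, the opening and the grip force at its end, in the units of the state.
- telemetry.get_obs(): the state, without advancing time (a new reading comes with each control period).
- eyes.read_camera(name): name is "side" or "top"; returns a dict with "pixels" (480x640x3 uint8, red, green, blue), "mtx" (3x3 intrinsics, pixels), "origin" and "orientation" of the camera in the world. Camera axes: x right, y down, z forward; pixel columns grow to the right and rows downward; lengths in m; the calibration is good to about 2 mm. A picture is of the moment at which its call begins. There is no depth.
- env.sign_off(): hands the job in; it is judged then, once.
Trained networks look in a picture, given as the dict that the camera call returned (one of the last four; its "shot" number tells which), for a name from the list of things; names that differ only in an ending like _2 or _b are one class to them, and where a whole thing is asked for, a point or a joint stands for the part that bears it (a point fixed in the world has none). Each returns a list of dicts, best first, with "p" (0 to 1); they miss things now and then, are a little off and sometimes report something else, mostly with a low value. They report only what shows in the picture. A call takes as long as a camera call. They do not tell look-alikes from the thing itself.
- models.search_frame(picture, target): "centre" ([column, row] in pixels, amid what is visible of it).
- models.cut_out(picture, target): "pixels" (480x640 bool, what is visible of it) and "centre" ([column, row] in pixels, amid what is visible of it).
The state is a dict: "time_s": time; "qpos": joint angles; "joint_velocities": joint speeds; "effort": joint torques, N m; "tool_pos": TCP position; "tool_rot": TCP orientation; "force": force on the tool from outside, world axes, zero at the start; "wrist_torque": the same for the moment, N m; "grip_width": finger opening in m; "grasp_force": force on a finger pad.
Only numpy, scipy, OpenCV 4.12 (cv2) and the standard library are available. Lean on these libraries where they do the work, as an engineer would, in place of code of your own. Each camera call takes 0.05 s, during which the arm holds its last target. There are 200 camera calls.

TASK

The bench mill is being put back together after cleaning: first put the two chunks of dried wood left on its deck into the waste tub, then take the beater out of its stand and fit it, shaft down into the drive hub, turning it until its key slips into the keyway, and push it fully home. A spring in the hub lifts the beater again when it is let go, so finish while still gripping it and pressing it fully home, ready for me to tighten the clamp screw. Leave everything else on the bench where it stands.

Things in the scene. Friction and masses are not known exactly. Their poses are not given: they have to be found in the camera images.
- mill: Bench mill, chamber taken off; fixed. White housing 240 x 220 mm with a flat deck 110 mm above the bench (round steel seat 208 mm across) and at its front (-x) a sloping control panel 70 mm long, 98 falling to 42 mm high. Four clamp studs 8 mm high at the deck's corners, 93 mm along x and 88 mm along y from the hub axis. Origin: on the bench under the hub axis, z up, x to the mill's back.
- hub_face (a point): Centre of the drive hub's top face, on the bore axis, 130 mm above the bench; axes as the mill's, however the hub is turned. Steel boss 54 mm across, 20 mm above the deck. Greased bore 21.2 mm wide, 36 mm deep, with one keyway 9.6 mm wide along its whole depth, reaching 16 mm from the axis, open at the face. It points to the mill's front (-x) give or take 35 degrees: look or feel for it.
- ejector_rest (a point): Point on the bore axis 22 mm below the hub face, where the beater's shaft meets a sprung ejector plunger; it pushes up with 4 N there and 10.4 N (8 mm lower) with the beater home. The motor brake holds the hub: it does not turn under 2 N m. Axes as the mill's.
- beater: Steel beater, 0.31 to 0.41 kg, standing shaft down in its stand. Origin: on its axis, underside of the collar (44 mm across, 10 thick), which rests on the stand and, home, on the hub face. z up. A long arm, 18 mm wide, runs along +x to 68 mm from the axis, 15 mm high at its end; a short broad counterweight, 34 mm wide, along -x to 42 mm. Neck 30 mm across up to 18 mm.
- beater_grip (a point): Middle of the beater's grip block, on its axis 38 mm above the origin; axes as the beater's. The block is 32 mm along x, 24 mm across its two flats, which face +y and -y, and 40 mm high (18 to 58 mm above the origin): grip it from above across the flats.
- beater_tip (a point): End of the beater's shaft, on its axis 30 mm below the origin; axes as the beater's. Shaft 18 mm across, the last 4 mm tapering to 12. A key 6 mm wide on its +x side, under the long arm, reaches 14 mm from the axis and starts 10 mm above the tip: with the plain end in the bore and the key riding on the hub face, the tip is 10 mm below the face; home, 30 mm.
- stand: White plastic block 105 x 105 mm, 45 mm high, fixed, with a 36 mm through hole at its centre for the beater's shaft. Origin: centre of the underside. Stand and tub may be on either side of the mill.
- chunk_long: Chunk of dried wood with dark bark on top, 46 (x) x 26 (y) x 28 mm (z), 22 g, lying on the mill's deck in its +y half. Origin at its middle.
- chunk_short: Chunk of dried wood with dark bark on top, 34 (x) x 30 (y) x 26 mm (z), 22 g, lying on the mill's deck in its -y half. Origin at its middle.
- tub: Round white waste tub, open at the top, 158 mm across the rim and 128 mm across the foot, 95 mm high, walls 3 mm, floor 4 mm thick; fixed, empty at the start. Origin: centre of the underside.
- tip_box: Bystander: box of pipette tips, blue base, 84 x 124 x 76 mm. Origin: centre of the underside.
- media_bottle: Bystander: glass media bottle with purple cap, 70 mm across, 135 mm high. Origin: centre of the underside.
- dish_stack: Bystander: stack of three petri dishes, 90 mm across, 42 mm high. Origin: centre of the underside.
- brush: Bystander: cleaning brush lying flat, 180 mm long along its x, 42 mm wide, 20 mm high. Origin: middle, underside.
- spray_bottle: Bystander: white spray bottle with grey head, 76 mm across, 205 mm high. Origin: centre of the underside.
- pipette_filler: Bystander: white pistol-shaped pipette filler lying on its side, about 180 x 125 mm, 36 mm high. Origin: in its barrel, underside.
Not all that is in view belongs to the job. Leave any yellow look-alike of the chunk_long alone.

How it is judged:
By the outcome, as a careful person would: the job done as asked, in the order asked, and still so for the second after the job is handed in, while the arm keeps its last pose, push and grip.
It also fails if it takes over 67 s, if anything falls off the work surface, if the arm or the gripper's body presses on something with over 40 N, if the wrist force passes 120 N, or if a joint passes its speed limit or range.

## Working session

There is one attempt and no reset: what is moved stays moved. The work goes in short steps, Python scripts to look and compute and a tool call to move; the robot and the scene stay as the last step left them, time stands still between calls to the robot, and variables do not carry over. Pictures are saved under pics/ and viewed, at most 10 in all, crops included, and the job is handed in when it is done.

Besides the shell and the picture viewer there is one more tool, called after "Call:" as name(argument=value, ...), one argument or row to a line, values as JSON. drive_tool: Moves the arm, as the interface text tells. Its arguments: {"type":"object","properties":{"angular":{"type":"array","items":{"type":"array","items":{"type":"number"}}},"delta_pos":{"type":"array","items":{"type":"array","items":{"type":"number"}}},"gripper":{"type":"array","items":{"type":"number"}},"squeeze":{"type":"number"}},"required":["angular","delta_pos","gripper"]}

```bash
mkdir -p pics; cat > h.py <<'E'
import numpy as np, cv2
from scipy.spatial.transform import Rotation as R
from cell import telemetry, eyes, env, models
def rot(o):
    o=np.array(o,float)
    return o if o.shape==(3,3) else R.from_euler('xyz',o,degrees=True).as_matrix()
def ray(pic,px):
    d=rot(pic['orientation'])@np.linalg.solve(np.array(pic['mtx']),[px[0],px[1],1.0])
    return np.array(pic['origin']),d/np.linalg.norm(d)
def atz(pic,px,z):
    o,d=ray(pic,px); return o+d*(z-o[2])/d[2]
def tri(p1,x1,p2,x2):
    o1,d1=ray(p1,x1);o2,d2=ray(p2,x2)
    s=np.linalg.lstsq(np.c_[d1,-d2],o2-o1,rcond=None)[0]
    a,b=o1+s[0]*d1,o2+s[1]*d2
    return (a+b)/2,np.linalg.norm(a-b)
def proj(pic,P):
    q=np.array(pic['mtx'])@rot(pic['orientation']).T@(np.array(P)-pic['origin']); return q[:2]/q[2]
def save(pic,n): cv2.imwrite('pics/'+n,pic['pixels'][:,:,::-1])
E
python3 - <<'E'
from h import *
np.set_printoptions(precision=4,suppress=True)
print(telemetry.get_obs(),env.finger_overhang)
P={n:eyes.read_camera(n) for n in('side','top')}
for n,p in P.items():
    save(p,n+'0.png');print(n,p['origin'],p['orientation'],p['mtx'])
for t in ['mill','beater','stand','chunk_long','chunk_short','tub','hub_face']:
    c={}
    for n,p in P.items():
        try:
            r=models.search_frame(p,t); c[n]=r
            print(t,n,[(np.round(x['centre']),round(x['p'],2)) for x in r[:3]])
        except Exception as e: print(t,n,e)
    if all(c.get(n) for n in P): print('   ',*tri(P['side'],c['side'][0]['centre'],P['top'],c['top'][0]['centre']))
E
```

```text
{'time_s': 0.0, 'qpos': array([-75.6821,  18.4386,  -4.014 ,  83.1747,   1.2952,  78.5397,
        -3.2606]), 'joint_velocities': array([-0.0523,  0.0253,  0.055 ,  0.0675, -0.0243,  0.0674,  0.0862]), 'effort': array([ -0.0007, -49.1285,  -0.4041, -31.2528,  -0.0638,   0.0437,
         0.0002]), 'tool_pos': array([0.1518, 0.6314, 0.2006]), 'tool_rot': array([-179.8922,    0.0063,  166.4898]), 'force': array([ 0.3684, -0.2215,  0.4389]), 'wrist_torque': array([-0.0166,  0.0021,  0.0175]), 'grasp_force': 0.0, 'grip_width': 0.08700718166109446} 0.014
side [ 0.447  -1.0435  0.9754] [-129.3511    1.0805   -3.6081] [[576.2898   0.     314.6051]
 [  0.     576.2898 240.6766]
 [  0.       0.       1.    ]]
top [0.2538 0.024  1.5945] [-171.7348    0.0992  -89.0478] [[580.0502   0.     308.9376]
 [  0.     580.0502 231.9479]
 [  0.       0.       1.    ]]
mill side [(array([317., 262.]), 0.82)]
mill top [(array([316., 226.]), 0.74), (array([218., 323.]), 0.71)]
    [0.4996 0.0131 0.0413] 0.005630580067742806
beater side [(array([281., 352.]), 0.92)]
beater top [(array([426., 255.]), 0.7)]
   
[... 198 characters left out ...]
array([401., 238.]), 0.83), (array([397., 328.]), 0.62), (array([334., 216.]), 0.54)]
chunk_long top [(array([276., 141.]), 0.72), (array([385., 165.]), 0.5), (array([289., 203.]), 0.45)]
    [0.7361 0.1268 0.0114] 0.010460936473201024
chunk_short side [(array([329., 262.]), 0.59)]
chunk_short top [(array([351., 211.]), 0.47)]
    [ 0.5249 -0.0782  0.1194] 8.143034303454022e-05
tub side [(array([305., 187.]), 0.68)]
tub top [(array([210., 226.]), 0.78), (array([217., 162.]), 0.49)]
    [0.4873 0.2928 0.0746] 0.0012928152001170923
hub_face side [(array([315., 264.]), 0.94), (array([370., 196.]), 0.47)]
hub_face top [(array([317., 225.]), 0.86)]
    [0.4979 0.0079 0.0401] 0.0026459308538284948
```

View pics/top0.png

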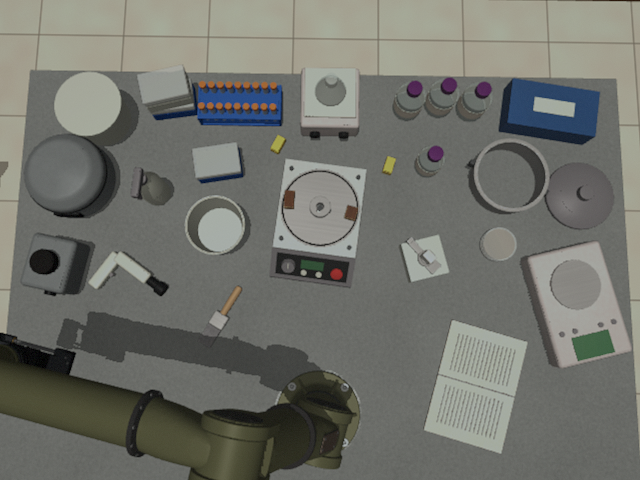

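View pics/side0.png

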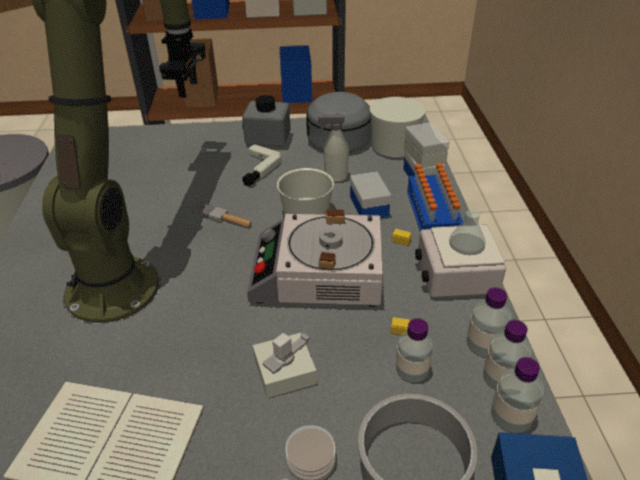

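Top view: hub at about (320,207), chunk_long (289,200), chunk_short (351,212), tub (215,225), beater on stand (425,255), yellow decoys at (278,144) and (389,165). Side view: chunks at (335,215) and (328,261), hub (330,240), beater (282,350), tub (305,190). Now enlarged crops.

```bash
python3 - <<'E'
from h import *
t=cv2.imread('pics/top0.png');s=cv2.imread('pics/side0.png')
def c(im,x,y,w,h,k): return cv2.resize(im[y:y+h,x:x+w],None,fx=k,fy=k,interpolation=cv2.INTER_CUBIC)
a=np.hstack([c(t,270,157,100,75,4),c(t,390,222,100,75,4)])
b=np.hstack([c(s,280,203,100,75,4),c(s,240,320,100,75,4)])
cv2.imwrite('pics/crop0.png',np.vstack([a,b]))
E
```

```text
(no output)
```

View pics/crop0.png

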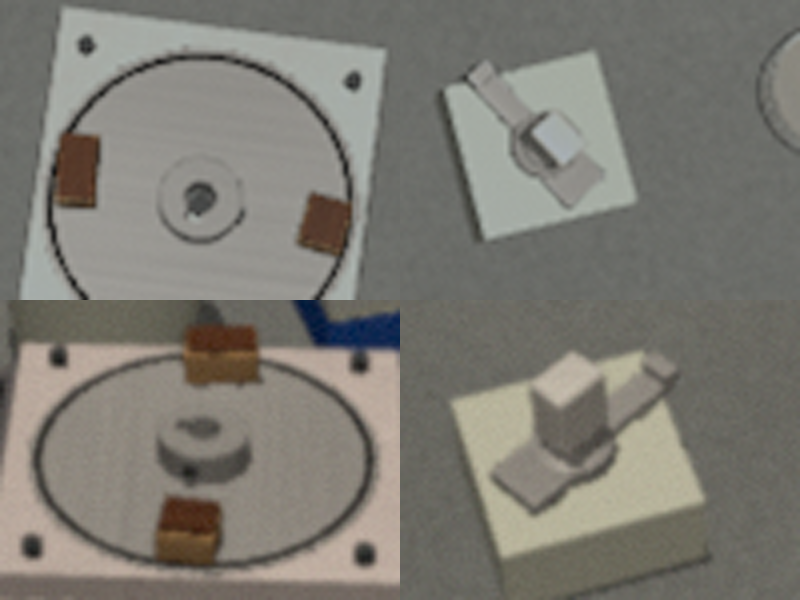

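Crops: top view shows the bore at crop (200,197) → full (320,206), keyway going down-left (~(188,213)). Chunks are at both sides of the seat. The beater's long arm ends at (483,75) in the crop, its counterweight at (585,190), and its block top is at about (558,138). The side view shows the block top at (570,370).

```bash
python3 - <<'E'
from h import *
np.set_printoptions(precision=4,suppress=True)
P={n:eyes.read_camera(n) for n in('side','top')}
T,S=P['top'],P['side']
ft=lambda x,y:(270+(x+.5)/4-.5,157+(y+.5)/4-.5); fb=lambda x,y:(390+(x-400+.5)/4-.5,222+(y+.5)/4-.5)
fs=lambda x,y:(280+(x+.5)/4-.5,203+(y-300+.5)/4-.5); fsb=lambda x,y:(240+(x-400+.5)/4-.5,320+(y-300+.5)/4-.5)
# bark segmentation
def bark(p,c,r=20):
    im=p['pixels'].astype(int); m=((im[:,:,0]-im[:,:,2])>25)&(im[:,:,0]<120)
    k=np.zeros(m.shape,bool);k[c[1]-r:c[1]+r,c[0]-r:c[0]+r]=1; m&=k
    ys,xs=np.nonzero(m);return np.c_[xs,ys].astype(np.float32)
for nm,ct,cs,z in(('long',(289,200),(335,215),.138),('short',(351,212),(328,261),.136)):
    a,b=bark(T,ct),bark(S,cs)
    print(nm,len(a),len(b),'tri',*tri(T,a.mean(0),S,b.mean(0)))
    for p,q in((T,a),(S,b)):
        w=np.array([atz(p,x,z)[:2] for x in q])*1000
        rc=cv2.minAreaRect(w.astype(np.float32)); print('  rect',rc, 'mean',w.mean(0))
hub_t=ft(200,197);hub_s=fs(203,424)
print('hub tri',*tri(T,hub_t,S,hub_s),atz(T,hub_t,.13),atz(S,hub_s,.13))
print('boss tri',*tri(T,ft(200,199),S,fs(203,432)))
ky=atz(T,ft(188,213),.13)-atz(T,hub_t,.13);print('keyway dir top',np.degrees(np.arctan2(ky[1],ky[0])))
ky=atz(S,fs(183,432),.13)-atz(S,hub_s,.13);print('keyway dir side',np.degrees(np.arctan2(ky[1],ky[0])))
st_t=[ft(87,45),ft(353,81)];st_s=[fs(360,361),fs(364,553)]
print('studs',[tri(T,a,S,b) for a,b in zip(st_t,st_s)])
studs_s=[atz(S,fs(*q),.118) for q in((58,356),(360,361),(364,553),(32,545))];print('stud side',np.array(studs_s),np.mean(studs_s,0))
print('beater top tri',*tri(T,fb(558,138),S,fsb(570,370)))
a=atz(T,fb(483,75),.06);b=atz(T,fb(585,190),.055);print('arm dir top',np.degrees(np.arctan2(*(a-b)[[1,0]])),a,b)
a=atz(S,fsb(661,361),.06);b=atz(S,fsb(516,491),.055);print('arm dir side',np.degrees(np.arctan2(*(a-b)[[1,0]])),a,b)
r=models.cut_out(T,'tub')[0];print('tub',r['p'],atz(T,r['centre'],.095))
r2=models.cut_out(S,'tub')[0];print(tri(T,r['centre'],S,r2['centre']))
c=fb(540,145);print('stand top from T', [atz(T,fb(*q),.045)[:2] for q in((443,88),(597,52),(637,202),(484,241))])
E
```

```text
long 173 270 tri [0.5519 0.0837 0.1248] 0.0006506044359272022
  rect ((549.730712890625, 83.34132385253906), (25.193031311035156, 46.13437271118164), 87.1590347290039) mean [549.5617  83.158 ]
  rect ((549.4000244140625, 66.98313903808594), (56.29697799682617, 46.18709182739258), 84.91630554199219) mean [549.9566  66.2099]
short 143 241 tri [ 0.5189 -0.0771  0.1243] 0.0001040461466094464
  rect ((516.7498168945312, -76.28887939453125), (28.22560691833496, 33.633323669433594), 72.31591033935547) mean [516.7761 -76.3366]
  rect ((518.3233642578125, -89.75970458984375), (53.85063934326172, 34.31262969970703), 78.51779174804688) mean [518.0025 -90.2187]
hub tri [0.5339 0.0038 0.1345] 0.00033491524595461526 [0.5346 0.0037 0.13  ] [0.5345 0.0095 0.13  ]
boss tri [0.5338 0.0037 0.1286] 0.00048759773308391707
keyway dir top 144.44442641325506
keyway dir side -152.28051907257557
studs [(array([0.6371, 0.0788, 0.1172]), np.float64(0.00030997114217844136)), (array([ 0.6157, -0.0953,  0.116 ]), np.float64(0.00032707170889402254))]
stud side [[ 0.452   0.0993  0.118 ]
 [ 0.637   0.0778  0.118 ]
 [ 0.6152 -0.0976  0.118 ]
 [ 0.4313 -0.0754  0.118 ]] [0.5339 0.0011 0.118 ]
beater top tri [ 0.4132 -0.2802  0.107 ] 0.002434345820293633
arm dir top 42.065163233230614 [ 0.4583 -0.2405  0.06  ] [ 0.3831 -0.3084  0.055 ]
arm dir side 44.500619833214984 [ 0.4602 -0.2362  0.06  ] [ 0.3841 -0.311   0.055 ]
tub 0.67 [0.4773 0.281  0.095 ]
(array([0.4816, 0.2839, 0.0792]), np.float64(0.003843059417817985))
stand top from T [array([ 0.4511, -0.2161]), array([ 0.4772, -0.3201]), array([ 0.3765, -0.3452]), array([ 0.3488, -0.2428])]
```

```bash
python3 - <<'E'
from h import *
o=[]
for n,(x,y) in(('top',(320,206)),('side',(330,236))):
    p=[eyes.read_camera(n) for _ in range(8)]
    im=np.mean([q['pixels'] for q in p],0)
    c=im[y-15:y+15,x-20:x+20,::-1]; c=np.clip((c-20)*1.5,0,255).astype(np.uint8)
    o.append(cv2.resize(c,None,fx=10,fy=10,interpolation=cv2.INTER_CUBIC))
    np.save('hub_'+n+'.npy',im)
cv2.imwrite('pics/hub1.png',np.hstack(o))
r=[]
for n in('top','side'):
    p=eyes.read_camera(n)
    print([(np.round(x['centre'],1),x['p']) for x in models.search_frame(p,'tub')[:1]])
E
```

```text
[(array([215.9, 322.5]), 0.71)]
[(array([305.9, 185. ]), 0.89)]
```

View pics/hub1.png

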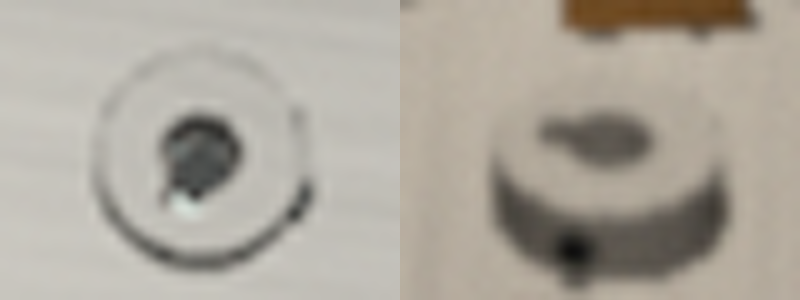

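Enlarged hub: in the top crop the bore is at (201,155) with the keyway running down-left to about (176,203). In the side crop the bore is at (607,137) with the keyway going left and slightly up to (540,130).

```bash
python3 - <<'E'
from h import *
np.set_printoptions(precision=4,suppress=True)
T=eyes.read_camera('top');S=eyes.read_camera('side')
ft=lambda x,y:(300+(x+.5)/10-.5,191+(y+.5)/10-.5); fs=lambda x,y:(310+(x-400+.5)/10-.5,221+(y+.5)/10-.5)
print('bore',tri(T,ft(201,155),S,fs(610,137)),atz(T,ft(201,155),.13),atz(S,fs(610,137),.13))
print('boss T',atz(T,ft(200,150),.13),'S',atz(S,fs(610,150),.13))
for p,c,k in((T,ft(201,155),ft(176,203)),(S,fs(610,137),fs(540,130))):
    d=atz(p,k,.13)-atz(p,c,.13);print(np.degrees(np.arctan2(d[1],d[0])),np.linalg.norm(d))
# tub rim: bright ring fit by dark/white threshold
print('tub T',atz(T,(215,225),.095))
# block top corners
print(telemetry.get_obs()['time_s'])
# moves to chunk_long
E
```

```text
bore (array([0.534 , 0.0037, 0.1326]), np.float64(0.0008301499672193747)) [0.5341 0.0036 0.13  ] [0.5347 0.0071 0.13  ]
boss T [0.5354 0.0039 0.13  ] S [0.5343 0.0023 0.13  ]
153.71245722043963 0.0140807818624416
165.96243133618358 0.016645568953331753
tub T [0.4859 0.2763 0.095 ]
2.1
```

Call:
drive_tool(
  angular=[
    [0,0,-0.02],
    [0,0,-0.02],
    [0,0,-0.02],
    [0,0,-0.02],
    [0,0,-0.02],
    [0,0,-0.02],
    [0,0,-0.02],
    [0,0,-0.026],
    [0,0,0],
    [0,0,0],
  ],
  delta_pos=[
    [0,0,-2],
    [0,0,-2],
    [0,0,0],
    [0,0,0],
    [0,0,0],
    [0,0,0],
    [0,0,0],
    [0,0,0],
    [0,0,0],
    [0,0,0],
  ],
  gripper=[5.2,5.2,5.2,5.2,5.2,5.2,5.2,5.2,5.2,5.2],
  squeeze=20,
)

```text
time_s: 3.1
tool_pos: [0.1519, 0.632, 0.2416]
tool_rot: [180.0, 0.0, 176.0]
force: [0.0, 0.1, -0.3]
grip_width: 0.052
grasp_force: 0.0
```

Call:
drive_tool(
  angular=[
    [0,0,0],
    [0,0,0],
    [0,0,0],
    [0,0,0],
    [0,0,0],
    [0,0,0],
    [0,0,0],
    [0,0,0],
    [0,0,0],
    [0,0,0],
    [0,0,0],
    [0,0,0],
    [0,0,0],
    [0,0,0],
    [0,0,0],
    [0,0,0],
  ],
  delta_pos=[
    [-2.72,-3.25,0],
    [-2.72,-3.25,0],
    [-2.72,-3.25,0],
    [-2.72,-3.25,0],
    [-2.72,-3.25,0],
    [-2.72,-3.25,0],
    [-2.72,-3.25,0],
    [-2.72,-3.25,0],
    [-2.72,-3.25,0],
    [-2.72,-3.25,0],
    [-2.72,-3.25,0],
    [-2.72,-3.25,0],
    [-2.72,-3.25,0],
    [-2.72,-3.25,0],
    [-2.72,-3.25,0],
    [-2.72,-3.25,0],
  ],
  gripper=[5.2,5.2,5.2,5.2,5.2,5.2,5.2,5.2,5.2,5.2,5.2,5.2,5.2,5.2,5.2,5.2],
)

```text
time_s: 4.7
tool_pos: [0.5507, 0.0816, 0.2421]
tool_rot: [180.0, 0.1, 176.0]
force: [0.4, 1.3, -0.3]
grip_width: 0.052
grasp_force: 0.0
```

Call:
drive_tool(
  angular=[
    [0,0,0],
    [0,0,0],
    [0,0,0],
    [0,0,0],
    [0,0,0],
    [0,0,0],
    [0,0,0],
    [0,0,0],
    [0,0,0],
    [0,0,0],
    [0,0,0],
    [0,0,0],
  ],
  delta_pos=[
    [0,0.1,3],
    [0,0,3],
    [0,0,2.5],
    [0,0,2],
    [0,0,1],
    [0,0,0],
    [0,0,0],
    [0,0,0],
    [0,0,0],
    [0,0,0],
    [0,0,0],
    [0,0,0],
  ],
  gripper=[5.2,5.2,5.2,5.2,5.2,2,2,2,2,2,2,2],
)

```text
time_s: 5.9
tool_pos: [0.5499, 0.084, 0.1268]
tool_rot: [180.0, 0.0, 176.0]
force: [-0.6, 0.5, 0.2]
grip_width: 0.0201
grasp_force: 0.0
```

```bash
python3 - <<'E'
from h import *
T=eyes.read_camera('top');S=eyes.read_camera('side')
def c(im,x,y,w,h,k): return cv2.resize(im[y:y+h,x:x+w,::-1],None,fx=k,fy=k,interpolation=cv2.INTER_CUBIC)
cv2.imwrite('pics/miss.png',np.hstack([c(T['pixels'],250,140,130,130,3),c(S['pixels'],270,150,130,130,3)]))
print(telemetry.get_obs())
E
```

```text
{'time_s': 6.0, 'qpos': array([-35.54774649,  10.27045448,  26.89384142, 103.15854334,
        -5.00372908,  67.73501349,  78.87448775]), 'joint_velocities': array([ 0.03018545,  0.13801168, -0.05028596, -0.04036719, -0.06457232,
       -0.02516426,  0.05446805]), 'effort': array([ 8.01586011e-04, -3.56013286e+01,  2.67199293e+00, -2.94066757e+01,
        3.17862513e-02,  8.25835532e-02, -1.27071357e-04]), 'tool_pos': array([0.54983002, 0.08396005, 0.12669032]), 'tool_rot': array([1.79995398e+02, 2.58658326e-03, 1.76000244e+02]), 'force': array([-0.28156881,  0.89869849,  0.75240853]), 'wrist_torque': array([ 0.03613612, -0.01637223, -0.00975966]), 'grasp_force': 0.0, 'grip_width': 0.020180473009038396}
```

View pics/miss.png

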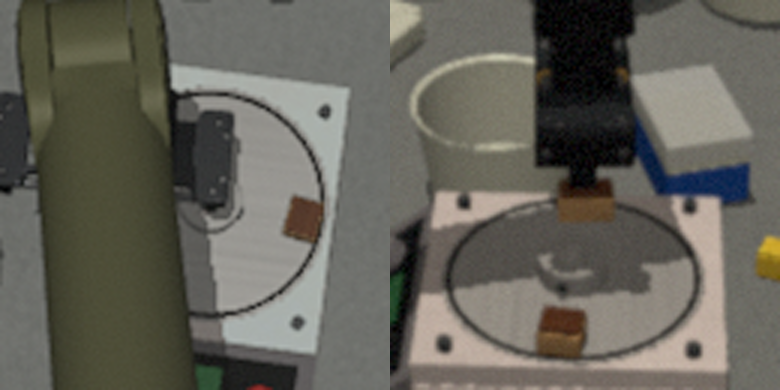

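Chunk is unmoved (bark at full (335,213) in side view); the fingers seem to have closed behind or above it. I'll check where the reported TCP projects.

```bash
python3 - <<'E'
from h import *
S=eyes.read_camera('side');T=eyes.read_camera('top');o=telemetry.get_obs();p=o['tool_pos']
Rm=R.from_euler('xyz',o['tool_rot'],degrees=True).as_matrix()
im=cv2.resize(S['pixels'][150:250,290:390,::-1],None,fx=6,fy=6,interpolation=cv2.INTER_CUBIC)
def mk(P,col):
    q=(proj(S,P)-[290,150]+.5)*6; cv2.circle(im,tuple(int(v) for v in q),3,col,-1); print(q/6)
mk(p,(0,0,255)); mk(p+[0,0,-.014],(0,255,0))
for s in(-1,1): mk(p+Rm@[0,s*.01,.014],(255,0,255)); mk(p+Rm@[0,s*.095,-.056],(255,255,0))
for dx in(-.023,.023):
  for dy in(-.013,.013): mk(np.array([.5497+dx,.083+dy,.138]),(255,0,0))
cv2.imwrite('pics/chk.png',im)
E
```

```text
[44.56519826 65.95131319]
[44.55072249 70.4966296 ]
[44.62907759 72.96834499]
[45.43488073 71.33782067]
[44.47341793 68.05127641]
[43.89626722 25.47783423]
[35.5566727  66.14343772]
[34.74149548 59.80321089]
[54.49748235 65.13938911]
[53.41456395 58.82097351]
```

View pics/chk.png

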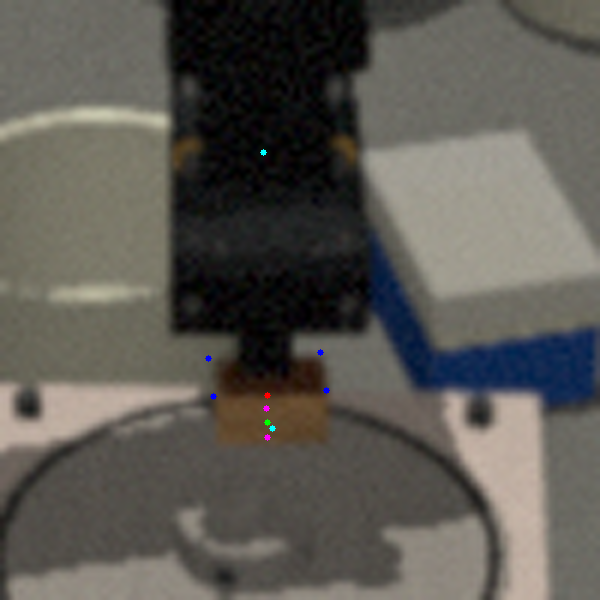

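Side view: the finger (6× crop, column 265) ends at about row 372 on the bark; the chunk's predicted outline (blue) matches the real one. I'll raise the tool a little and locate the fingertips.

Call:
drive_tool(
  angular=[
    [0,0,0],
    [0,0,0],
    [0,0,0],
    [0,0,0],
  ],
  delta_pos=[
    [0,0,-2],
    [0,0,-2],
    [0,0,0],
    [0,0,0],
  ],
  gripper=[2,2,5.2,5.2],
)

```text
time_s: 6.5
tool_pos: [0.5499, 0.084, 0.1666]
tool_rot: [180.0, 0.0, 176.0]
force: [-0.5, -0.5, 0.6]
grip_width: 0.0292
grasp_force: 0.0
```

```bash
python3 - <<'E'
from h import *
S=eyes.read_camera('side');o=telemetry.get_obs();p=o['tool_pos'];print(p,o['grip_width'])
Rm=R.from_euler('xyz',o['tool_rot'],degrees=True).as_matrix()
im=cv2.resize(S['pixels'][150:250,290:390,::-1],None,fx=6,fy=6,interpolation=cv2.INTER_CUBIC)
def mk(P,col):
    q=(proj(S,P)-[290,150]+.5)*6; cv2.circle(im,tuple(int(v) for v in q),3,col,-1); print(q)
w=o['grip_width']/2
mk(p,(0,0,255))
for s in(-1,1): mk(p+Rm@[0,s*w,.014],(255,0,255)); mk(p+Rm@[0,s*(w+.015),.014],(255,255,0))
cv2.imwrite('pics/chk2.png',im)
E
```

```text
[0.54939494 0.08392677 0.16591966] 0.03226942439208103
[266.54257519 317.41492736]
[267.20153287 369.41215257]
[267.93187412 391.86767714]
[265.6711085  322.35677621]
[264.97801407 301.04646521]
```

View pics/chk2.png

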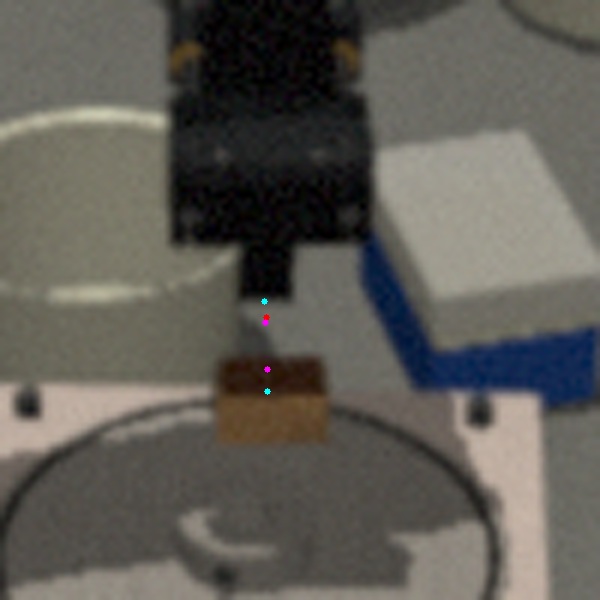

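Fingertip shows at crop row 300, where the reported pose predicts about 391. The gripper really stands about 45 mm higher (or farther) than reported. I'll do a touch test on clear deck to settle it.

Call:
drive_tool(
  angular=[
    [0,0,0],
    [0,0,0],
    [0,0,0],
    [0,0,0],
    [0,0,0],
    [0,0,0],
    [0,0,0],
    [0,0,0],
  ],
  delta_pos=[
    [-2.5,-3,0],
    [-2.5,-3,0],
    [0,0,2],
    [0,0,1],
    [0,0,0.5],
    [0,0,0.3],
    [0,0,0.3],
    [0,0,0.2],
  ],
  gripper=[0,0,0,0,0,0,0,0],
)

```text
time_s: 7.35
tool_pos: [0.5956, 0.0214, 0.1239]
tool_rot: [180.0, 0.0, 176.1]
force: [-0.1, -0.4, 0.4]
grip_width: 0.0005
grasp_force: 0.0
```

```bash
python3 - <<'E'
from h import *
S=eyes.read_camera('side');T=eyes.read_camera('top');o=telemetry.get_obs();p=o['tool_pos'];print(p,o['grip_width'],o['force'])
im=np.hstack([cv2.resize(q['pixels'][y:y+130,x:x+130,::-1],None,fx=3,fy=3,interpolation=cv2.INTER_CUBIC) for q,x,y in((S,270,150),(T,250,140))])
cv2.imwrite('pics/chk3.png',im)
print(proj(S,p+[0,0,-.014]))
b=(S['pixels'].max(2)<45); 
for c in range(345,368,2): print(c,np.nonzero(b[150:260,c])[0][-1]+150 if b[150:260,c].any() else None)
E
```

```text
[0.59554119 0.0210109  0.12384452] 0.00018125480182847758 [-0.50262132 -0.58243052  0.39580234]
[355.46157154 235.8302901 ]
345 221
347 222
349 222
351 222
353 224
355 224
357 224
359 224
361 221
363 259
365 257
367 255
```

Call:
drive_tool(
  angular=[
    [0,0,0],
    [0,0,0],
    [0,0,0],
    [0,0,0],
    [0,0,0],
    [0,0,0],
    [0,0,0],
  ],
  delta_pos=[
    [0,0,0.7],
    [0,0,0.7],
    [0,0,0.6],
    [0,0,0.3],
    [0,0,0.3],
    [0,0,0.3],
    [0,0,0],
  ],
  gripper=[0,0,0,0,0,0,0],
)

```text
time_s: 8.15
tool_pos: [0.5953, 0.0206, 0.0943]
tool_rot: [-180.0, -0.0, 176.0]
force: [0.9, -0.2, -0.6]
grip_width: 0.0005
grasp_force: 0.0
```

Call:
drive_tool(
  angular=[
    [0,0,0],
    [0,0,0],
    [0,0,0],
    [0,0,0],
    [0,0,0],
  ],
  delta_pos=[
    [0,0,0.3],
    [0,0,0.3],
    [0,0,0.25],
    [0,0,0.25],
    [0,0,0],
  ],
  gripper=[0,0,0,0,0],
)

```text
time_s: 8.65
tool_pos: [0.5958, 0.0207, 0.0884]
tool_rot: [179.9, 0.0, 176.0]
force: [-11.4, 0.6, 25.9]
grip_width: 0.0004
grasp_force: 13.2
```

Contact with the deck came at a reading of z≈0.0885, so the real tip is at about reading + 0.021. I'll use that offset from now on.

Call:
drive_tool(
  angular=[
    [0,0,0],
    [0,0,0],
    [0,0,0],
    [0,0,0],
    [0,0,0],
    [0,0,0],
  ],
  delta_pos=[
    [0,0,-2],
    [0,0,-4],
    [2.5,2.95,0],
    [2.5,2.95,0],
    [0,0,0],
    [0,0,0],
  ],
  gripper=[0,5.2,5.2,5.2,5.2,5.2],
)

```text
time_s: 9.25
tool_pos: [0.5495, 0.0839, 0.1438]
tool_rot: [180.0, 0.0, 176.1]
force: [0.4, -1.2, -0.2]
grip_width: 0.0325
grasp_force: 0.0
```

Call:
drive_tool(
  angular=[
    [0,0,0],
    [0,0,0],
    [0,0,0],
    [0,0,0],
    [0,0,0],
    [0,0,0],
    [0,0,0],
    [0,0,0],
    [0,0,0],
    [0,0,0],
    [0,0,0],
  ],
  delta_pos=[
    [0,0,0],
    [0,0,0],
    [0,0,1],
    [0,0,1.5],
    [0,0,1.5],
    [0,0,1.1],
    [0,0,0],
    [0,0,0],
    [0,0,0],
    [0,0,0],
    [0,0,0],
  ],
  gripper=[5.2,5.2,5.2,5.2,5.2,5.2,1.8,1.8,1.8,1.8,1.8],
)

```text
time_s: 10.35
tool_pos: [0.5502, 0.0831, 0.0933]
tool_rot: [180.0, 0.1, 176.0]
force: [-0.0, 0.1, 1.0]
grip_width: 0.0259
grasp_force: 19.9
```

Call:
drive_tool(
  angular=[
    [0,0,0],
    [0,0,0],
    [0,0,0],
    [0,0,0],
    [0,0,0],
    [0,0,0],
    [0,0,0],
    [0,0,0],
    [0,0,0],
    [0,0,0],
    [0,0,0],
    [0,0,0],
    [0,0,0],
  ],
  delta_pos=[
    [0,0,-1],
    [0,0,-2],
    [1.94,4.5,0],
    [1.94,4.5,0],
    [1.94,4.5,0],
    [1.94,4.5,0],
    [0,0,0],
    [0,0,3],
    [0,0,3],
    [0,0,3],
    [0,0,0],
    [0,0,0],
    [0,0,0],
  ],
  gripper=[1.8,1.8,1.8,1.8,1.8,1.8,1.8,1.8,1.8,1.8,1.8,4.2,4.2],
)

```text
time_s: 11.65
tool_pos: [0.4864, 0.2687, 0.0348]
tool_rot: [179.9, 0.2, 176.0]
force: [0.4, -0.7, -0.6]
grip_width: 0.0351
grasp_force: 0.0
```

Call:
drive_tool(
  angular=[
    [0,0,0],
    [0,0,0],
    [0,0,0],
    [0,0,0],
    [0,0,0],
    [0,0,0],
    [0,0,0],
    [0,0,0],
    [0,0,0],
    [0,0,0],
    [0,0,0],
    [0,0,0.08],
    [0,0,0.08],
    [0,0,0.084],
    [0,0,0],
  ],
  delta_pos=[
    [0,0,-3.5],
    [0,0,-4],
    [0,0,-4],
    [-0.69,-4.28,0],
    [-0.69,-4.28,0],
    [-0.69,-4.28,0],
    [-0.69,-4.28,0],
    [-0.69,-4.28,0],
    [-0.69,-4.28,0],
    [-0.69,-4.28,0],
    [-0.69,-4.28,0],
    [0,0,0],
    [0,0,0],
    [0,0,0],
    [0,0,0],
  ],
  gripper=[4.2,4.2,4.2,5.2,5.2,5.2,5.2,5.2,5.2,5.2,5.2,5.2,5.2,5.2,5.2],
)

```text
time_s: 13.15
tool_pos: [0.5171, -0.0778, 0.1496]
tool_rot: [179.9, 0.2, 162.0]
force: [-0.5, -0.1, 0.4]
grip_width: 0.0518
grasp_force: 0.0
```

Call:
drive_tool(
  angular=[
    [0,0,0],
    [0,0,0],
    [0,0,0],
    [0,0,0],
    [0,0,0],
    [0,0,0],
    [0,0,0],
    [0,0,0],
    [0,0,0],
  ],
  delta_pos=[
    [0,0,2],
    [0,0,2],
    [0,0,1],
    [0,0,0.7],
    [0,0,0],
    [0,0,0],
    [0,0,0],
    [0,0,0],
    [0,0,0],
  ],
  gripper=[5.2,5.2,5.2,5.2,2.2,2.2,2.2,2.2,2.2],
)

```text
time_s: 14.05
tool_pos: [0.5167, -0.0775, 0.0914]
tool_rot: [180.0, 0.1, 162.0]
force: [-0.1, 0.7, 2.8]
grip_width: 0.0305
grasp_force: 19.9
```

Call:
drive_tool(
  angular=[
    [0,0,0],
    [0,0,0],
    [0,0,0],
    [0,0,0],
    [0,0,0],
    [0,0,0],
    [0,0,0],
    [0,0,0],
    [0,0,0],
    [0,0,0],
    [0,0,0],
    [0,0,0],
    [0,0,0],
    [0,0,0],
    [0,0,0],
    [0,0,0],
    [0,0,0],
    [0,0,0],
    [0,0,0],
  ],
  delta_pos=[
    [0,0,-2],
    [0,0,-3],
    [1.94,4.27,0],
    [1.94,4.27,0],
    [1.94,4.27,0],
    [1.94,4.27,0],
    [1.94,4.27,0],
    [1.94,4.27,0],
    [1.94,4.27,0],
    [1.94,4.27,0],
    [0,0,0],
    [0,0,3.5],
    [0,0,3.5],
    [0,0,3.3],
    [0,0,0],
    [0,0,0],
    [0,0,0],
    [0,0,-4],
    [0,0,-4],
  ],
  gripper=[2.2,2.2,2.2,2.2,2.2,2.2,2.2,2.2,2.2,2.2,2.2,2.2,2.2,2.2,2.2,4.6,4.6,4.6,4.6],
)

```text
time_s: 15.95
tool_pos: [0.4741, 0.2952, 0.1199]
tool_rot: [180.0, 0.0, 162.0]
force: [-0.2, 0.8, -0.0]
grip_width: 0.0449
grasp_force: 0.0
```

Call:
drive_tool(
  angular=[
    [0,0,0],
    [0,0,0],
    [0,0,0],
    [0,0,0],
    [0,0,0],
    [0,0,0],
    [0,0,0],
    [0,0,0],
    [0,0,0],
    [0,0,0],
    [0,0,0],
    [0,0,0],
    [0,0,0],
    [0,0,0],
    [0,0,0],
    [0,0,0],
  ],
  delta_pos=[
    [0,0,-4],
    [-0.924,-4.356,0],
    [-0.924,-4.356,0],
    [-0.924,-4.356,0],
    [-0.924,-4.356,0],
    [-0.924,-4.356,0],
    [-0.924,-4.356,0],
    [-0.924,-4.356,0],
    [-0.924,-4.356,0],
    [-0.924,-4.356,0],
    [-0.924,-4.356,0],
    [-0.924,-4.356,0],
    [-0.924,-4.356,0],
    [-0.924,-4.356,0],
    [0,0,0],
    [0,0,0],
  ],
  gripper=[4.6,5.5,5.5,5.5,5.5,5.5,5.5,5.5,5.5,5.5,5.5,5.5,5.5,5.5,5.5,5.5],
)

```text
time_s: 17.55
tool_pos: [0.4136, -0.2817, 0.1591]
tool_rot: [180.0, 0.1, 161.8]
force: [-0.1, 0.4, 0.2]
grip_width: 0.0554
grasp_force: 0.0
```

Call:
drive_tool(
  angular=[
    [0,0,0.148],
    [0,0,0.148],
    [0,0,0.148],
    [0,0,0.148],
    [0,0,0.148],
    [0,0,0.148],
    [0,0,0.148],
    [0,0,0.148],
    [0,0,0.148],
    [0,0,0.148],
    [0,0,0.148],
    [0,0,0.148],
    [0,0,0.148],
    [0,0,0.148],
    [0,0,0],
  ],
  delta_pos=[
    [0,0,0],
    [0,0,0],
    [0,0,0],
    [0,0,0],
    [0,0,0],
    [0,0,0],
    [0,0,0],
    [0,0,0],
    [0,0,0],
    [0,0,0],
    [0,0,0],
    [0,0,0],
    [0,0,0],
    [0,0,0],
    [0,0,0],
  ],
  gripper=[5.5,5.5,5.5,5.5,5.5,5.5,5.5,5.5,5.5,5.5,5.5,5.5,5.5,5.5,5.5],
)

```text
time_s: 19.05
tool_pos: [0.4145, -0.2787, 0.1584]
tool_rot: [180.0, -0.1, 43.4]
force: [0.5, 0.0, 0.0]
grip_width: 0.0546
grasp_force: 0.0
```

```bash
python3 - <<'E'
from h import *
np.set_printoptions(precision=4,suppress=True)
T=eyes.read_camera('top');S=eyes.read_camera('side');o=telemetry.get_obs();print(o['tool_pos'],o['tool_rot'],o['qpos'],o['time_s'])
# chunks in tub?
for p,n in((T,'T'),(S,'S')):
    im=p['pixels'].astype(int);m=((im[:,:,0]-im[:,:,2])>25)&(im[:,:,0]<150)
    k,l,st,c=cv2.connectedComponentsWithStats(m.astype(np.uint8))
    print(n,[(np.round(c[i]),st[i,4]) for i in range(1,k) if st[i,4]>25])
print('tub T proj',proj(T,[.482,.282,.01]))
E
```

```text
[ 0.4141 -0.2792  0.1581] [179.9871  -0.0976  43.6248] [-26.0586   0.329   58.0832 109.1316  -0.3928  70.6582 -14.2212] 19.15
T [(array([622.,   0.]), np.int32(36)), (array([278., 147.]), np.int32(63)), (array([388., 167.]), np.int32(62)), (array([209., 227.]), np.int32(76)), (array([223., 229.]), np.int32(151)), (array([336., 274.]), np.int32(98)), (array([231., 300.]), np.int32(140))]
S [(array([46.,  4.]), np.int32(136)), (array([216.,  52.]), np.int32(20872)), (array([535., 120.]), np.int32(55483)), (array([ 8., 90.]), np.int32(971)), (array([100.,  87.]), np.int32(2449)), (array([160., 114.]), np.int32(369)), (array([424., 187.]), np.int32(148)), (array([448., 189.]), np.int32(157)), (array([450., 184.]), np.int32(27)), (array([306., 196.]), np.int32(55)), (array([ 60., 210.]), np.int32(32)), (array([237., 222.]), np.int32(94)), (array([401., 240.]), np.int32(144)), (array([138., 260.]), np.int32(29)), (array([151., 276.]), np.int32(161)), (array([258., 276.]), np.int32(126)), (array([281., 271.]), np.int32(34)), (array([299., 277.]), np.int32(64)), (array([ 86., 308.]), np.int32(557)), (array([399., 330.]), np.int32(142)), (array([483., 339.]), np.int32(166)), (array([415., 367.]), np.int32(264)), (array([498., 372.]), np.int32(61)), (array([519., 415.]), np.int32(355)), (array([616., 461.]), np.int32(52)), (array([305., 469.]), np.int32(27))]
tub T proj [217.8808 231.1469]
```

Call:
drive_tool(
  angular=[
    [0,0,0],
    [0,0,0],
    [0,0,0],
    [0,0,0],
    [0,0,0],
    [0,0,0],
    [0,0,0],
    [0,0,0],
    [0,0,0],
    [0,0,0],
    [0,0,0],
    [0,0,0],
    [0,0,0],
  ],
  delta_pos=[
    [-0.17,0.05,3],
    [0,0,3],
    [0,0,2.5],
    [0,0,1.5],
    [0,0,0.8],
    [0,0,0.6],
    [0,0,0],
    [0,0,0],
    [0,0,0],
    [0,0,0],
    [0,0,0],
    [0,0,0],
    [0,0,0],
  ],
  gripper=[5.5,5.5,5.5,5.5,5.5,5.5,1.8,1.8,1.8,1.8,1.8,1.8,1.8],
  squeeze=50,
)

```text
time_s: 20.45
tool_pos: [0.413, -0.2821, 0.0441]
tool_rot: [180.0, -0.0, 43.3]
force: [0.1, 0.6, 2.8]
grip_width: 0.0234
grasp_force: 49.9
```

Call:
drive_tool(
  angular=[
    [0,0,0],
    [0,0,0],
    [0,0,0],
    [0,0,0],
    [0,0,0],
    [0,0,0],
    [0,0,0],
    [0,0,0],
    [0,0,0],
    [0,0,0],
    [0,0,0],
    [0,0,0],
    [0,0,0],
  ],
  delta_pos=[
    [0,0,-2],
    [0,0,-3.6],
    [0,0,-4],
    [0,0,-4],
    [4.06,-1.79,0],
    [4.06,-1.79,0],
    [4.06,-1.79,0],
    [4.06,-1.79,0],
    [4.06,-1.79,0],
    [4.06,-1.79,0],
    [4.06,-1.79,0],
    [0,0,0],
    [0,0,0],
  ],
  gripper=[1.8,1.8,1.8,1.8,1.8,1.8,1.8,1.8,1.8,1.8,1.8,1.8,1.8],
)

```text
time_s: 21.75
tool_pos: [0.5326, 0.0051, 0.1784]
tool_rot: [-180.0, 0.2, 43.5]
force: [-0.0, -0.9, -3.5]
grip_width: 0.0235
grasp_force: 49.9
```

Call:
drive_tool(
  angular=[
    [0,0,-0.146],
    [0,0,-0.146],
    [0,0,-0.146],
    [0,0,-0.146],
    [0,0,-0.146],
    [0,0,-0.146],
    [0,0,-0.146],
    [0,0,-0.146],
    [0,0,-0.146],
    [0,0,-0.146],
    [0,0,-0.146],
    [0,0,-0.146],
    [0,0,-0.146],
    [0,0,-0.146],
    [0,0,0],
    [0,0,0],
  ],
  delta_pos=[
    [0,0,0],
    [0,0,0],
    [0,0,0],
    [0,0,0],
    [0,0,0],
    [0,0,0],
    [0,0,0],
    [0,0,0],
    [0,0,0],
    [0,0,0],
    [0,0,0],
    [0,0,0],
    [0,0,0],
    [0,0,0],
    [0,0,0],
    [0,0,0],
  ],
  gripper=[1.8,1.8,1.8,1.8,1.8,1.8,1.8,1.8,1.8,1.8,1.8,1.8,1.8,1.8,1.8,1.8],
)

```text
time_s: 23.35
tool_pos: [0.5328, 0.0028, 0.1794]
tool_rot: [-180.0, -0.0, 160.1]
force: [0.1, -1.5, -3.9]
grip_width: 0.0234
grasp_force: 49.9
```

```bash
python3 - <<'E'
from h import *
np.set_printoptions(precision=4,suppress=True)
S=eyes.read_camera('side');T=eyes.read_camera('top');o=telemetry.get_obs();print(o['tool_pos'],o['tool_rot'],o['qpos'],o['time_s'],o['force'],o['grip_width'])
a=cv2.resize(S['pixels'][180:255,282:382,::-1],None,fx=6,fy=6,interpolation=cv2.INTER_CUBIC)
b=cv2.resize(T['pixels'][150:270,250:317,::-1],None,fx=3,fy=3,interpolation=cv2.INTER_CUBIC)
b=cv2.copyMakeBorder(b,0,a.shape[0]-b.shape[0],0,0,cv2.BORDER_CONSTANT)[:,:200]
cv2.imwrite('pics/hold.png',np.hstack([a,b]))
E
```

```text
[0.5331 0.0035 0.1795] [-179.9953   -0.0158  160.2171] [-37.5471   4.9308  36.5049 102.7041  -3.0604  73.368   69.951 ] 23.45 [ 0.4918 -0.0559 -2.7322] 0.023860260000160758
```

View pics/hold.png

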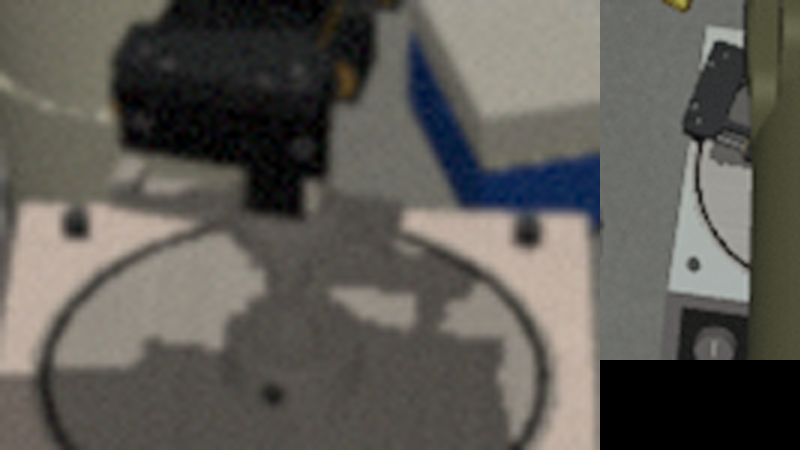

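Side crop: the beater is held with its long arm pointing left (−x) to about crop (125,175), over the shadowed hub. I'll go on by feel.

Call:
drive_tool(
  angular=[
    [0,0,0],
    [0,0,0],
    [0,0,0],
    [0,0,0],
    [0,0,0],
    [0,0,0],
    [0,0,0],
  ],
  delta_pos=[
    [-0.13,0.13,0],
    [0,0,1.5],
    [0,0,0.5],
    [0,0,0.3],
    [0,0,0.2],
    [0,0,0.2],
    [0,0,0],
  ],
  gripper=[1.8,1.8,1.8,1.8,1.8,1.8,1.8],
)

```text
time_s: 24.15
tool_pos: [0.5351, 0.0049, 0.1526]
tool_rot: [-180.0, 0.0, 160.4]
force: [0.2, -0.2, -3.8]
grip_width: 0.0239
grasp_force: 49.9
```

Call:
drive_tool(
  angular=[
    [0,0,0],
    [0,0,0],
    [0,0,0],
    [0,0,0],
  ],
  delta_pos=[
    [0,0,0.3],
    [0,0,0.3],
    [0,0,0.2],
    [0,0,0],
  ],
  gripper=[1.8,1.8,1.8,1.8],
)

```text
time_s: 24.55
tool_pos: [0.535, 0.0047, 0.1443]
tool_rot: [-180.0, 0.0, 160.4]
force: [-0.3, -1.2, -3.9]
grip_width: 0.0241
grasp_force: 49.9
```

Call:
drive_tool(
  angular=[
    [0,0,0],
    [0,0,0],
    [0,0,0],
    [0,0,0],
  ],
  delta_pos=[
    [0,0,0.2],
    [0,0,0.2],
    [0,0,0.2],
    [0,0,0],
  ],
  gripper=[1.8,1.8,1.8,1.8],
)

```text
time_s: 24.95
tool_pos: [0.5351, 0.0048, 0.1384]
tool_rot: [-180.0, 0.0, 160.4]
force: [1.4, -1.1, -4.0]
grip_width: 0.0239
grasp_force: 49.9
```

Call:
drive_tool(
  angular=[
    [0,0,0],
    [0,0,0],
    [0,0,0],
    [0,0,0],
  ],
  delta_pos=[
    [0,0,0.2],
    [0,0,0.2],
    [0,0,0.1],
    [0,0,0],
  ],
  gripper=[1.8,1.8,1.8,1.8],
)

```text
time_s: 25.35
tool_pos: [0.5353, 0.0048, 0.1342]
tool_rot: [180.0, 0.0, 160.4]
force: [-1.2, -1.6, 2.0]
grip_width: 0.0238
grasp_force: 49.9
```

Call:
drive_tool(
  angular=[
    [0,0,0],
    [0,0,0],
    [0,0,0],
    [0,0,0],
  ],
  delta_pos=[
    [0,0,0.2],
    [0,0,0.2],
    [0,0,0.2],
    [0,0,0],
  ],
  gripper=[1.8,1.8,1.8,1.8],
)

```text
time_s: 25.75
tool_pos: [0.5355, 0.0049, 0.129]
tool_rot: [180.0, 0.0, 160.4]
force: [-1.9, -3.1, 10.5]
grip_width: 0.0236
grasp_force: 49.9
```

Call:
drive_tool(
  angular=[
    [0,0,0],
    [0,0,0],
    [0,0,0],
    [0,0,0],
  ],
  delta_pos=[
    [0,0,0.15],
    [0,0,0.15],
    [0,0,0],
    [0,0,0],
  ],
  gripper=[1.8,1.8,1.8,1.8],
)

```text
time_s: 26.15
tool_pos: [0.5358, 0.0049, 0.129]
tool_rot: [179.9, 0.0, 160.4]
force: [-9.5, -2.2, 28.7]
grip_width: 0.0239
grasp_force: 49.9
```

```bash
python3 - <<'E'
from h import *
S=eyes.read_camera('side')
a=cv2.resize(S['pixels'][185:260,282:382,::-1],None,fx=7,fy=7,interpolation=cv2.INTER_CUBIC)
cv2.imwrite('pics/fin.png',np.clip(a.astype(float)*1.6,0,255).astype(np.uint8)); o=telemetry.get_obs();print(o['tool_pos'],o['force'],o['time_s'])
E
```

```text
[0.53574299 0.00492488 0.1289593 ] [-10.17315399  -2.77113221  27.76438815] 26.2
```

View pics/fin.png

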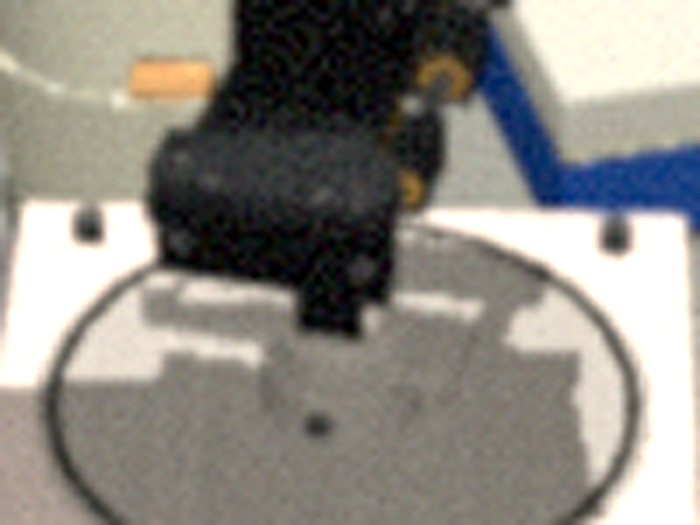

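The final crop shows the beater seated on the hub, with its collar at about (335,350) directly above the boss clamp hole at (318,425). The long arm points left and the gripper still holds it. The hard stop at reading z = 0.129 matches the height predicted from the grip. I'm handing it in.

```bash
python3 -c "
from cell import env
print(env.sign_off())"
```

```text
the job is handed in; nothing more can be done
None
```

Both chunks are in the tub, and the beater is keyed into the hub, fully home against the hard stop, still gripped and pressed with about 28 N at the wrist; I handed it in at about 26 s.

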